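# Close the gear well with its hook-in cover

## Robot

A 7-joint arm with a two-finger parallel gripper is mounted at the origin on the work surface. World frame = base frame: x ahead of the robot, y to its left, z up, the work surface at z = 0. Lengths are in mm, angles in rad, forces in N, time in s.
With the tool pointing down it reaches from about 400 to 875 mm from the base axis. Payload 4.4 kg.
Tool frame: the origin (TCP) lies at the very end of the fingers, on their centre line; the grasp point (between the pads) lies 19 mm behind it; z points along the fingers, x is the direction in which the jaws open and shut, and the axes are right-handed (so a half turn about z gives the same grasp; the last joint's range is limited). The gripper opens to 85 mm and grips with 20 to 120 N. Pads are 22 mm wide; open, the fingers measure 114 mm over their backs; the gripper's body (76 mm by 85 mm) begins 54 mm behind the grasp point. The pads swing forward as they close: fully open they stand 13 mm farther back than shut.
Start: joints at [-1.29, 0.628, 0.038, 1.517, -0.027, 0.996, -0.02], TCP at [220.905, 611.325, 231.313] pointing down, gripper open.
Joint ranges: [-3.06, 3.06], [-0.37, 2.12], [-1.25, 1.32], [0.18, 2.47], [-1.1, 4.24], [0.23, 1.98], [-2.94, 2.94]. Speed limits (rad/s): [2.57, 2.57, 3.14, 3.14, 3.14, 3.14, 3.14].

## Interface

Orientations are given as [roll, pitch, yaw] about the fixed x, y, z axes, in that order (R = Rz(yaw) Ry(pitch) Rx(roll)).
In Python, from cell import * gives the robot as it stands. The module is installed in compiled form; this text tells all that it offers.
- The arm moves only by the tool play_rows, never from a script. Its argument "targets" is a list of rows, each an object with "slide": the shift along the tool's x, y, z in mm, a list of three; "turn": the turn, a rotation vector about the tool's x, y, z in degrees, a list of three; "hand": the finger opening in mm, from 0 to 85.4. A call has 1 to 5 rows; each row shifts and turns the commanded pose from where the row before left it, along the tool's axes as they then stand; what a row does not reach is not made up. A row lasts 1/8 s, in which the tool goes at most 62.5 mm and 10.7 degrees, less where a joint would pass 70% of its speed; a pose out of reach is approached as far as the arm can. A call is refused whole if a number of a shift passes 62.5 or a number of a turn 10.7, either way. A call with a gripper value outside its range is refused whole. The fingers move at their own pace and stop on an object; the grip force is fixed at half the most. Time passes only in rows, so rows that do not move let the fingers close. It gives the time, the measured TCP pose, the force and the opening at its end, in the units of the state.
- read_state(): the state, without advancing time (a new reading comes with each control period).
- get_image(name): name is "side" or "top"; returns (picture, depth): 384x512x3 uint8, blue, green, red; 384x512 float32, mm along the optical axis (not along the pixel's ray), 0 where there is no reading.
- calibration(name): a dict with "K" (3x3 intrinsics, pixels), "R" (3x3) and "t" (3): a world point X has camera coordinates R X + t. Camera axes: x right, y down, z forward; pixel columns grow to the right and rows downward; lengths in mm; the calibration is good to about 2 mm. A picture is of the moment at which its call begins. calibration takes no time and is no camera call.
- finish_job(): hands the job in, once; it reports no verdict.
The state is a dict: "clock": time; "qpos": joint angles; "qd": joint speeds; "tau": joint torques, N m; "eef_pos": TCP position; "tool_rot": TCP orientation; "force": force on the tool from outside, world axes, zero at the start; "torque": the same for the moment, N m; "width": finger opening in mm.
Only numpy, scipy, OpenCV 4.12 (cv2) and the standard library are available. Lean on these libraries where they do the work, as an engineer would, in place of code of your own. Each camera call takes 0.05 s, during which the arm holds its last target.

## Task

Close the open gear well of the filling machine: pick up the white cover by its black grip, hook its tongue under the yellow lip of the gear bed while the other end is still raised, then swing that end down until the cover lies flat in its recess, and let go. Leave the blue cover and the red capping chuck where they are.

Things in the scene. Friction and masses are not known exactly. Their poses are not given: they have to be found in the camera images.
- cover: White cover, 0.22 kg, flat on the table at first. Block 120 (x) x 80 x 24 mm; from its -x end a tongue sticks out 22 mm (tip at x=-82), 50 wide, 8 thick, flush with the underside. Black grip rib on top along x, 60 long, 16 wide (pinch across y), z=24 to 60. Origin: centre of the block's underside, z up. Seated it is at (0,0,30) mm of the bed, axes alike, play 5 mm in x, 8 in y either way.
- bed: Fixed aluminium bed 182x116 mm round an open gear well. Origin on the table under the recess's middle, z up, -x end roughly to the robot. Recess floor z=30 mm. Yellow lip at -x: edge x=-65, underside z=48, top 56; slot under it to x=-95. +x wall: inner face x=65, outer 77, top z=50. Side cheeks inner y=+-48, top z=42. Level entry is blocked: put the tongue in with the +x end raised 10-20 deg.
- blue_cover: Bystander: blue plastic cover of another station, loose, 130 x 110 x 24 mm without tongue, too wide for the recess, with the same black grip rib (60 mm along x, 16 mm wide, top at z = 60 mm). Origin: centre of its underside. To be left alone.
- chuck: Bystander: red capping chuck, a loose metal cylinder of 64 mm diameter standing upright, with a 36 mm neck, 66 mm high in all. Origin: centre of its underside. To be left alone.
Not all that is in view belongs to the job. Leave any orange or turquoise look-alike of the cover alone.

How it is judged (in metres and radians):
On the way:
1. the cover's tongue is under the lip while its other end is still raised (by 3 degrees or more) (angle between cover's own x axis and vertical below 1.52 rad and x of cover in the frame of bed between -0.03 and 0.01 m and z of cover in the frame of bed below 0.058 m and y of cover in the frame of bed between -0.02 and 0.02 m and angle between the x axis of cover and the x axis of bed, either way round below 0.5 rad), for 0.05 s.
At the end, for the whole second after the job is handed in: The white cover lies at rest and flat (within 3 degrees) on the recess floor (within 5 mm), centred within 10 mm along and 15 mm across the bed and in line with it within 10 degrees, tongue under the lip, and is released; the blue cover and the red chuck are within 30 mm of where they started (x of cover in the frame of bed between -0.01 and 0.01 m and y of cover in the frame of bed between -0.015 and 0.015 m and z of cover in the frame of bed between 0.025 and 0.035 m and angle between cover's own z axis and vertical below 0.06 rad and angle between the x axis of cover and the x axis of bed, either way round below 0.175 rad and linear speed of cover below 0.02 m/s and distance of each of blue_cover, chuck from where it was at the start of the episode below 0.03 m); the robot touches nothing.
It fails at once if the blue cover is moved by more than 30 mm (distance of blue_cover from where it was at the start of the episode above 0.03 m).
It fails at once if the red chuck is moved by more than 30 mm (distance of chuck from where it was at the start of the episode above 0.03 m).
It also fails if it takes over 45 s, if anything falls off the work surface, if the arm or the gripper's body presses on something with over 40 N, if the wrist force passes 120 N, or if a joint passes its speed limit or range.

## Working session

There is one attempt and no reset: what is moved stays moved. The work goes in short steps, Python scripts to look and compute and a tool call to move; the robot and the scene stay as the last step left them, time stands still between calls to the robot, and variables do not carry over. Pictures are saved under pics/ and viewed, and the job is handed in when it is done.

Besides the shell and the picture viewer there is one more tool, called as name(argument=value, ...) on one line, values as JSON. play_rows: Moves the arm, as the interface text tells. Its arguments: {"type":"object","properties":{"targets":{"type":"array"}},"required":["targets"]}

```bash
mkdir -p pics; cat > h.py <<'E'
from cell import *
import numpy as np, cv2
def snap(n,tag):
    im,d=get_image(n); cv2.imwrite(f'pics/{tag}.png',im); np.save(f'pics/{tag}.npy',d); return im,d
def pt(n,d,u,v):
    c=calibration(n); z=d[int(v),int(u)]; K=np.array(c['K']);
    p=np.linalg.inv(K)@np.array([u,v,1.])*z
    return np.array(c['R']).T@(p-np.array(c['t']))
def cloud(n,d):
    c=calibration(n);K=np.array(c['K']);v,u=np.mgrid[:384,:512]
    p=np.stack([(u-K[0,2])/K[0,0]*d,(v-K[1,2])/K[1,1]*d,d],-1)
    return (p-np.array(c['t']))@np.array(c['R'])
E
python3 - <<'E'
from h import *
snap('top','t0');snap('side','s0')
s=read_state();print({k:np.round(s[k],3) for k in s if k not in('tau','qd')})
for n in('top','side'):
  c=calibration(n);print(n,c['K'][0],np.round(c['R'],2),-np.array(c['R']).T@c['t'])
E
```

```text
{'clock': np.float64(0.1), 'qpos': array([-1.29 ,  0.629,  0.038,  1.518, -0.027,  0.996, -0.02 ]), 'eef_pos': array([220.66 , 610.791, 230.492]), 'tool_rot': array([-3.142e+00,  2.000e-03,  1.224e+00]), 'force': array([0.144, 0.651, 0.128]), 'torque': array([-0.044,  0.023, -0.018]), 'width': np.float64(85.587)}
top [406.03481423   0.         252.39914703] [[ 0.02 -1.    0.  ]
 [-0.99 -0.02 -0.12]
 [ 0.12 -0.   -0.99]] [ 425.99650018  -13.36673397 1099.88248518]
side [357.30243172   0.         257.3388973 ] [[ 0.96 -0.28  0.  ]
 [-0.2  -0.71 -0.67]
 [ 0.19  0.65 -0.74]] [ 329.07902069 -752.34167394  859.42834817]
```

View pics/t0.png

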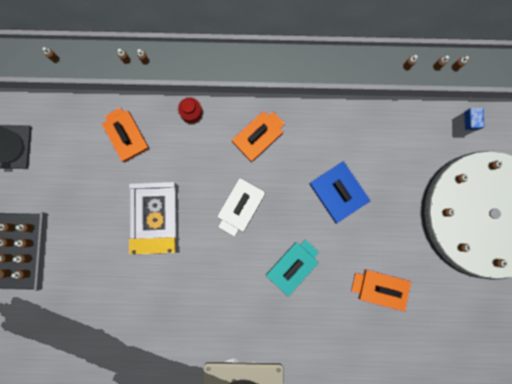

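View pics/s0.png

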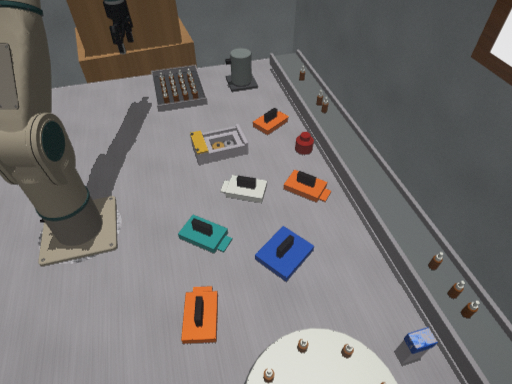

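```bash
python3 - <<'E'
import cv2
from h import *
im=cv2.imread('pics/t0.png');d=np.load('pics/t0.npy')
cv2.imwrite('pics/c0.png',cv2.resize(im[165:270,115:275],None,fx=5,fy=5,interpolation=cv2.INTER_CUBIC))
P=cloud('top',d)
hsv=cv2.cvtColor(im,cv2.COLOR_BGR2HSV)
m=np.zeros((384,512),bool);m[172:240,212:270]=1
w=m&(P[...,2]>16)&(P[...,2]<32)
r=m&(P[...,2]>45)
for n,k in(('white',w),('rib',r)):
  q=P[k];print(n,k.sum(),q.mean(0),cv2.minAreaRect(q[:,:2].astype(np.float32)),np.median(q[:,2]))
t=m&(P[...,2]>4)&(P[...,2]<13);print('tong',t.sum(),P[t].mean(0))
y=np.zeros_like(m);y[170:262,120:182]=1
b=y&(P[...,2]>10);q=P[b];print('bed',b.sum(),q.mean(0),cv2.minAreaRect(q[:,:2].astype(np.float32)))
l=y&(hsv[...,1]>150)&(P[...,2]>50);q=P[l];print('lip',l.sum(),q.mean(0),cv2.minAreaRect(q[:,:2].astype(np.float32)),np.median(q[:,2]))
for mm in (w,r,l,b):
  c=cv2.minAreaRect(np.argwhere(mm)[:,::-1].astype(np.float32));print(np.round(cv2.boxPoints(c),1).tolist())
E
```

```text
white 1193 [513.56431927  14.41637739  24.66760843] ((514.50341796875, 14.361076354980469), (79.91627502441406, 120.12899017333984), 61.547298431396484) 24.667562958577957
rib 169 [504.48553586  11.35355313 171.19625588] ((483.1322937011719, 12.444019317626953), (118.33126068115234, 41.478851318359375), 4.993603706359863) 61.17149214263671
tong 282 [485.97748277  35.4348517    7.0083906 ]
bed 3051 [470.83420242 240.27896156  45.11492738] ((478.8829345703125, 146.00990295410156), (182.4226837158203, 311.95294189453125), 3.3844683170318604)
lip 620 [402.39034747 236.56793809  61.86137472] ((407.3753662109375, 140.31179809570312), (35.949951171875, 308.98162841796875), 3.2719051837921143) 56.76693771728018
[[216.8000030517578, 216.3000030517578], [239.1999969482422, 177.1999969482422], [265.29998779296875, 192.1999969482422], [243.0, 231.3000030517578]]
[[208.3000030517578, 178.89999389648438], [261.0, 173.0], [268.0, 236.0], [215.3000030517578, 241.89999389648438]]
[[130.0, 220.0], [174.0, 220.0], [174.0, 253.0], [130.0, 253.0]]
[[119.5, 178.8000030517578], [178.3000030517578, 175.6999969482422], [182.6999969482422, 259.1000061035156], [123.9000015258789, 262.20001220703125]]
```

View pics/c0.png

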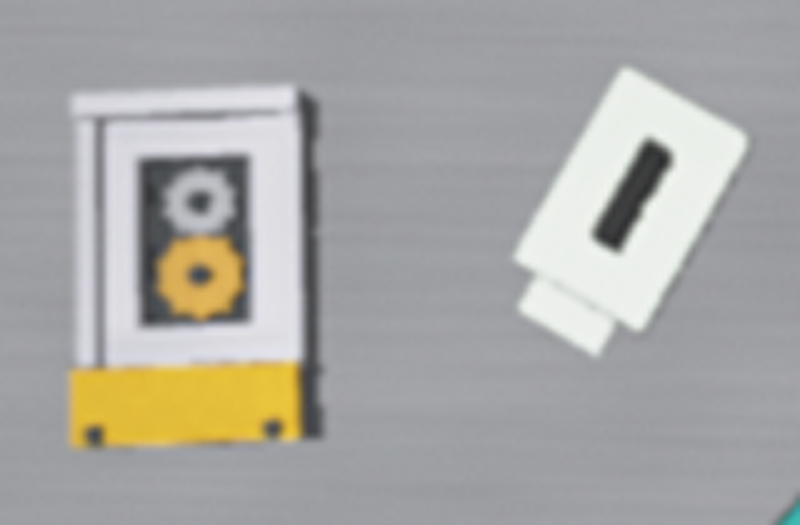

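```bash
python3 - <<'E'
import cv2
from h import *
im=cv2.imread('pics/t0.png');d=np.load('pics/t0.npy')
P=cloud('top',d);Z=P[...,2]
hsv=cv2.cvtColor(im,cv2.COLOR_BGR2HSV)
ok=(d>0)
def rep(n,k):
  k=cv2.morphologyEx(k.astype(np.uint8),cv2.MORPH_OPEN,np.ones((2,2)))>0
  q=P[k];r=cv2.minAreaRect(q[:,:2].astype(np.float32));print(n,k.sum(),np.round(q.mean(0),1),np.round(r[0],1),np.round(r[1],1),round(r[2],1),np.median(q[:,2]).round(1),np.round(cv2.boxPoints(r)).tolist())
m=np.zeros((384,512),bool);m[172:240,212:270]=1;m&=ok
rep('white',m&(Z>18)&(Z<30));rep('rib',m&(Z>45)&(Z<80));rep('ton',m&(Z>5)&(Z<12))
rep('ribdark',m&(hsv[...,2]<90)&(Z>15))
y=np.zeros_like(m);y[170:262,120:182]=1;y&=ok
rep('bed',y&(Z>15)&(Z<80));rep('lip',y&(hsv[...,1]>150)&(Z>48)&(Z<80))
rep('wall',y&(Z>45)&(np.arange(384)[:,None]<195)&(Z<60))
rep('cheeks',y&(Z>38)&(Z<45));rep('floor',y&(Z>24)&(Z<34))
# others heights
for n,(u,v) in dict(chuck=(189,106),orange=(125,135),or2=(258,135),blue=(340,190),teal=(294,268)).items(): print(n,np.round(pt('top',d,u,v)))
E
```

```text
white 1186 [510.4  11.6  30.7] [504.9   3.3] [102.2 124.6] 62.5 24.6 [[426.0, -13.0], [537.0, -71.0], [584.0, 20.0], [473.0, 77.0]]
rib 150 [511.7  11.9  52.8] [513.5  11.4] [14.8 61.4] 61.8 60.0 [[483.0, 19.0], [537.0, -10.0], [544.0, 3.0], [490.0, 32.0]]
ton 132 [448.9  46.1  16.2] [440.   29.1] [87.8 21.6] 61.0 8.5 [[409.0, -4.0], [428.0, -15.0], [471.0, 62.0], [452.0, 73.0]]
ribdark 111 [511.2  11.   53.1] [511.6  11.7] [11.6 56.4] 60.3 60.0 [[484.0, 21.0], [533.0, -7.0], [539.0, 3.0], [490.0, 31.0]]
bed 2908 [467.9 239.3  39. ] [476.1 153.1] [184.3 325.1] 4.0 33.2 [[373.0, 309.0], [396.0, -16.0], [579.0, -3.0], [557.0, 322.0]]
lip 615 [399.8 234.8  58.6] [403.7 145. ] [ 37.6 318.8] 3.3 56.7 [[376.0, 303.0], [394.0, -15.0], [432.0, -13.0], [413.0, 305.0]]
wall 206 [555.3 244.4  47.9] [556.  246.5] [ 11.6 112.8] 3.9 49.9 [[546.0, 302.0], [554.0, 190.0], [566.0, 191.0], [558.0, 303.0]]
cheeks 281 [484.1 240.   40.6] [484.7 242.3] [127.9 114.7] 3.3 42.3 [[418.0, 296.0], [424.0, 181.0], [552.0, 189.0], [545.0, 303.0]]
floor 945 [484.  244.1  33.7] [487.3 140.4] [129.3 304.8] 1.3 30.9 [[419.0, 291.0], [426.0, -13.0], [555.0, -11.0], [549.0, 294.0]]
chuck [766. 156.  66.]
orange [687. 322.  59.]
or2 [694. -26.  61.]
blue [ 553. -241.   59.]
teal [ 353. -124.   60.]
```

play_rows(targets=[{"slide":[-42,43.5,0],"turn":[0,0,0],"hand":85},{"slide":[-42,43.5,0],"turn":[0,0,0],"hand":85},{"slide":[-42,43.5,0],"turn":[0,0,0],"hand":85},{"slide":[-42,43.5,0],"turn":[0,0,0],"hand":85},{"slide":[-42,43.5,0],"turn":[0,0,0],"hand":85}])

```text
clock: 0.72
eef_pos: [354.7, 338.0, 231.2]
tool_rot: [3.141, 0.0, 1.224]
force: [0.7, -0.1, 0.0]
width: 85.1
```

play_rows(targets=[{"slide":[-42,43.5,9],"turn":[0,0,0],"hand":85},{"slide":[-42,43.5,9],"turn":[0,0,0],"hand":85},{"slide":[-42,43.5,9],"turn":[0,0,0],"hand":85},{"slide":[-42,43.5,9],"turn":[0,0,0],"hand":85},{"slide":[-42,43.5,9],"turn":[0,0,0],"hand":85}])

```text
clock: 1.35
eef_pos: [487.8, 66.8, 185.9]
tool_rot: [-3.141, -0.0, 1.224]
force: [1.1, 1.0, 0.4]
width: 85.0
```

play_rows(targets=[{"slide":[-42,43.5,9],"turn":[0,0,8.6],"hand":60},{"slide":[0,0,0],"turn":[0,0,0],"hand":60},{"slide":[0,0,0],"turn":[0,0,0],"hand":60}])

```text
clock: 1.72
eef_pos: [513.3, 14.7, 176.9]
tool_rot: [-3.14, 0.0, 1.074]
force: [-0.1, 0.6, 0.1]
width: 59.9
```

play_rows(targets=[{"slide":[-2,1.3,45],"turn":[0,0,0],"hand":60},{"slide":[0,0,45],"turn":[0,0,0],"hand":60},{"slide":[0,0,25],"turn":[0,0,0],"hand":60},{"slide":[0,0,0],"turn":[0,0,0],"hand":60}])

```text
clock: 2.22
eef_pos: [512.2, 13.8, 61.0]
tool_rot: [-3.137, 0.001, 1.077]
force: [-0.4, 0.1, 0.7]
width: 60.2
```

```bash
python3 - <<'E'
from h import *
im,d=snap('top','t1');im2,_=snap('side','s1')
a=cv2.resize(im[150:250,190:290],(400,400),interpolation=cv2.INTER_CUBIC);b=cv2.resize(im2[130:230,195:295],(400,400),interpolation=cv2.INTER_CUBIC)
cv2.imwrite('pics/c1.png',np.hstack([a,b]))
E
```

```text
(no output)
```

View pics/c1.png

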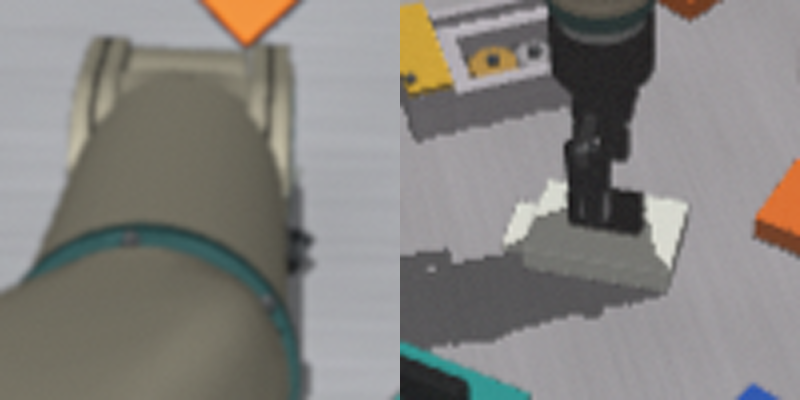

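play_rows(targets=[{"slide":[0,0,20],"turn":[0,0,0],"hand":60},{"slide":[0,0,11],"turn":[0,0,0],"hand":60},{"slide":[0,0,0],"turn":[0,0,0],"hand":60}])

```text
clock: 2.7
eef_pos: [514.0, 12.1, 31.5]
tool_rot: [-3.141, -0.0, 1.074]
force: [0.1, 0.1, -0.8]
width: 59.9
```

play_rows(targets=[{"slide":[0,0,0],"turn":[0,0,0],"hand":5},{"slide":[0,0,0],"turn":[0,0,0],"hand":5},{"slide":[0,0,0],"turn":[0,0,0],"hand":5},{"slide":[0,0,0],"turn":[0,0,0],"hand":5},{"slide":[0,0,0],"turn":[0,0,0],"hand":5}])

```text
clock: 3.32
eef_pos: [514.7, 12.0, 32.0]
tool_rot: [3.14, -0.001, 1.074]
force: [0.6, 0.5, 6.4]
width: 15.1
```

play_rows(targets=[{"slide":[0,0,-20],"turn":[0,0,0],"hand":5},{"slide":[0,0,-40],"turn":[0,0,0],"hand":5},{"slide":[0,0,-40],"turn":[0,0,0],"hand":5},{"slide":[0,0,0],"turn":[0,0,0],"hand":5}])

```text
clock: 3.82
eef_pos: [515.9, 11.8, 133.7]
tool_rot: [3.137, -0.003, 1.074]
force: [0.9, 0.3, -3.2]
width: 15.4
```

```bash
python3 - <<'E'
from h import *
im2,_=snap('side','s2')
cv2.imwrite('pics/c2.png',cv2.resize(im2[90:240,160:310],(600,600),interpolation=cv2.INTER_CUBIC))
print(read_state()['force'])
E
```

```text
[-0.6985864  -0.06965049 -2.7547131 ]
```

View pics/c2.png

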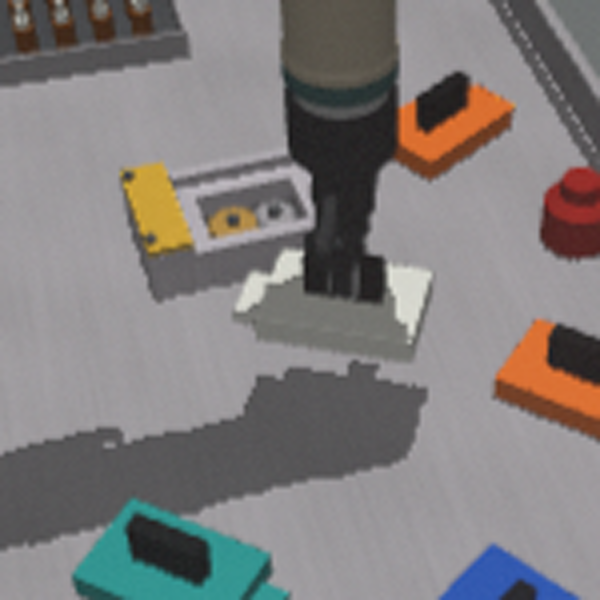

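play_rows(targets=[{"slide":[0,0,-10],"turn":[0,0,-10.6],"hand":5},{"slide":[0,0,0],"turn":[0,0,-10.7],"hand":5},{"slide":[0,0,0],"turn":[0,0,-10.7],"hand":5},{"slide":[30,1,0],"turn":[0,0,0],"hand":5},{"slide":[50,1,0],"turn":[0,0,0],"hand":5}])

```text
clock: 4.5
eef_pos: [510.2, 90.0, 139.4]
tool_rot: [-3.138, 0.001, 1.627]
force: [0.6, 0.8, -2.2]
width: 15.0
```

play_rows(targets=[{"slide":[55,1,0],"turn":[0,0,0],"hand":5},{"slide":[55,1,0],"turn":[0,0,0],"hand":5},{"slide":[40,1,0],"turn":[0,0,0],"hand":5},{"slide":[0,0,0],"turn":[0,0,0],"hand":5}])

```text
clock: 5.0
eef_pos: [502.7, 246.3, 139.3]
tool_rot: [-3.139, -0.002, 1.639]
force: [-0.1, -1.3, -2.4]
width: 15.0
```

play_rows(targets=[{"slide":[0,0,0],"turn":[-5,0,0],"hand":5},{"slide":[0,0,0],"turn":[-5,0,0],"hand":5},{"slide":[0,0,0],"turn":[-5,0,0],"hand":5},{"slide":[0,0,0],"turn":[0,0,0],"hand":5}])

```text
clock: 5.5
eef_pos: [501.9, 239.9, 139.5]
tool_rot: [2.885, 0.004, 1.633]
force: [0.1, -0.3, -2.2]
width: 15.1
```

```bash
python3 - <<'E'
from h import *
im,d=snap('top','t3');im2,_=snap('side','s3')
cv2.imwrite('pics/c3.png',np.hstack([cv2.resize(im[160:270,110:220],(400,400),interpolation=cv2.INTER_CUBIC),cv2.resize(im2[80:190,160:270],(400,400),interpolation=cv2.INTER_CUBIC)]))
s=read_state();print(s['eef_pos'],np.degrees(s['tool_rot']),s['force'])
E
```

```text
[504.87381777 240.98759019 140.65149953] [1.65121193e+02 6.75038214e-02 9.35002430e+01] [ 0.55372896  0.17278675 -2.45978309]
```

View pics/c3.png

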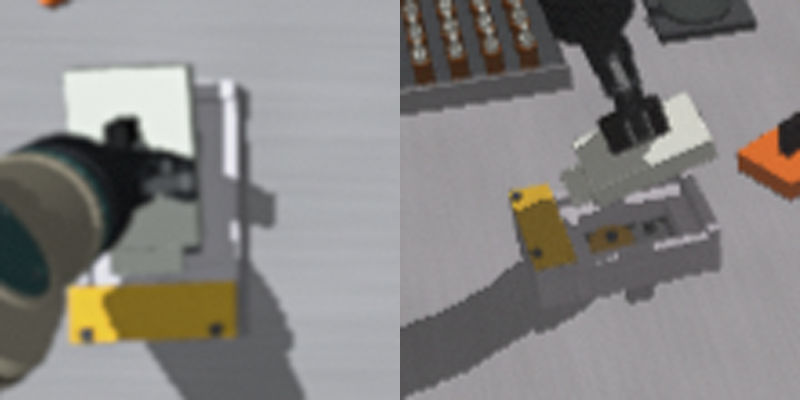

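```bash
cat > m.py <<'E'
from h import *
import sys
def meas(tag,zmin=90,box=(170,262,110,182),bed=(485,242,3.5),L=15.):
    im=cv2.imread(f'pics/{tag}.png');d=np.load(f'pics/{tag}.npy');P=cloud('top',d)
    hsv=cv2.cvtColor(im,cv2.COLOR_BGR2HSV)
    m=np.zeros(d.shape,bool);m[box[0]:box[1],box[2]:box[3]]=1
    a=np.radians(bed[2]);R=np.array([[np.cos(a),np.sin(a),0],[-np.sin(a),np.cos(a),0],[0,0,1]])
    Q=(P-[bed[0],bed[1],0])@R.T
    m&=(d>0)&(Q[...,2]>zmin)&(hsv[...,1]<40)&(hsv[...,2]>80)&(Q[...,2]<200)
    return im,hsv,Q,m
E
python3 - <<'E'
from m import *
im,hsv,Q,m=meas('t3')
m=cv2.morphologyEx(m.astype(np.uint8),cv2.MORPH_OPEN,np.ones((3,3)))
n,l,s,c=cv2.connectedComponentsWithStats(m);print(s[1:],c[1:])
for i in range(1,n):
  q=Q[l==i]
  A=np.c_[q[:,:2],np.ones(len(q))];co,*_=np.linalg.lstsq(A,q[:,2],rcond=None);
  for _ in range(3):
    k=abs(A@co-q[:,2])<2.5; co,*_=np.linalg.lstsq(A[k],q[k,2],rcond=None)
  print(i,len(q),k.sum(),'tilt x,y',np.degrees(np.arctan(co[:2])),'z0',co[2],q[k].min(0),q[k].max(0),cv2.minAreaRect(q[k][:,:2].astype(np.float32)))
E
```

```text
[[128 177  37  26 712]
 [140 214  26  22 411]] [[147.25280899 188.09831461]
 [153.1459854  225.27980535]]
1 712 463 tilt x,y [11.91877206  0.47089815] z0 130.21135132261432 [ 18.99997666 -44.44939426 132.90198989] [ 76.19163201  35.87391862 147.78191879] ((48.806854248046875, -4.192893981933594), (80.38224029541016, 56.585655212402344), 87.66447448730469)
2 411 144 tilt x,y [35.88095951 -1.69414838] z0 135.7110576109222 [-57.64240609 -44.08339117  93.66398758] [ -8.52301924  20.50404052 128.02716686] ((-38.314605712890625, -14.309272766113281), (41.86250686645508, 70.61583709716797), 53.335079193115234)
```

```bash
python3 - <<'E'
from m import *
im,hsv,Q,m=meas('t3')
def fit(k):
  q=Q[k];A=np.c_[q[:,:2],np.ones(len(q))];kk=np.ones(len(q),bool)
  for _ in range(5):
    co,*_=np.linalg.lstsq(A[kk],q[kk,2],rcond=None);kk=abs(A@co-q[:,2])<2
  print(len(q),kk.sum(),np.degrees(np.arctan(co[:2])),co[2],q[kk].min(0),q[kk].max(0))
fit(m&(hsv[...,2]>180))
for u in (135,142,160):
  print(u,[(v,*np.round(Q[v,u]).astype(int),hsv[v,u,2]) for v in range(174,240,4)])
E
```

```text
605 438 [14.70226105 -0.50658943] 127.4113111888044 [ 21.52159809 -43.48550176 132.59310232] [ 75.86914299  35.87391862 148.59484681]
135 [(174, np.int64(112), np.int64(58), np.int64(1), np.uint8(177)), (178, np.int64(80), np.int64(22), np.int64(129), np.uint8(164)), (182, np.int64(69), np.int64(19), np.int64(142), np.uint8(236)), (186, np.int64(59), np.int64(18), np.int64(145), np.uint8(236)), (190, np.int64(50), np.int64(19), np.int64(141), np.uint8(235)), (194, np.int64(40), np.int64(20), np.int64(138), np.uint8(237)), (198, np.int64(15), np.int64(-21), np.int64(283), np.uint8(122)), (202, np.int64(5), np.int64(-26), np.int64(303), np.uint8(26)), (206, np.int64(-4), np.int64(-29), np.int64(314), np.uint8(35)), (210, np.int64(-14), np.int64(-35), np.int64(335), np.uint8(65)), (214, np.int64(-22), np.int64(-38), np.int64(346), np.uint8(116)), (218, np.int64(-29), np.int64(-38), np.int64(345), np.uint8(118)), (222, np.int64(-37), np.int64(-39), np.int64(349), np.uint8(82)), (226, np.int64(-44), np.int64(-38), np.int64(345), np.uint8(78)), (230, np.int64(-51), np.int64(-36), np.int64(
[... 1686 characters left out ...]
64(-39), np.int64(136), np.uint8(238)), (202, np.int64(11), np.int64(-56), np.int64(217), np.uint8(166)), (206, np.int64(1), np.int64(-61), np.int64(237), np.uint8(53)), (210, np.int64(-8), np.int64(-60), np.int64(234), np.uint8(108)), (214, np.int64(-16), np.int64(-60), np.int64(233), np.uint8(56)), (218, np.int64(-18), np.int64(-35), np.int64(123), np.uint8(137)), (222, np.int64(-28), np.int64(-35), np.int64(122), np.uint8(134)), (226, np.int64(-37), np.int64(-33), np.int64(117), np.uint8(132)), (230, np.int64(-46), np.int64(-28), np.int64(94), np.uint8(108)), (234, np.int64(-56), np.int64(-28), np.int64(93), np.uint8(117)), (238, np.int64(-65), np.int64(-19), np.int64(56), np.uint8(122))]
```

play_rows(targets=[{"slide":[3,-5.3,21.8],"turn":[0,0,0],"hand":5},{"slide":[0,-5.3,21.8],"turn":[0,0,0],"hand":5},{"slide":[0,0,0],"turn":[0,0,0],"hand":5},{"slide":[0,0,0],"turn":[0,0,0],"hand":5}])

```text
clock: 6.1
eef_pos: [505.4, 242.1, 105.2]
tool_rot: [2.884, 0.006, 1.629]
force: [0.4, 0.3, -1.5]
width: 15.4
```

```bash
python3 - <<'E'
from h import *
im,d=snap('top','t4');im2,_=snap('side','s4')
cv2.imwrite('pics/c4.png',np.hstack([cv2.resize(im[160:270,110:220],(400,400),interpolation=cv2.INTER_CUBIC),cv2.resize(im2[80:190,160:270],(400,400),interpolation=cv2.INTER_CUBIC)]))
s=read_state();print(s['eef_pos'],np.degrees(s['tool_rot']),s['force'])
from m import *
im,hsv,Q,m=meas('t4',60)
k=m&(hsv[...,2]>180);
q=Q[k];A=np.c_[q[:,:2],np.ones(len(q))];kk=np.ones(len(q),bool)
for _ in range(5):
    co,*_=np.linalg.lstsq(A[kk],q[kk,2],rcond=None);kk=abs(A@co-q[:,2])<2
print(len(q),kk.sum(),np.degrees(np.arctan(co[:2])),co[2],q[kk].min(0),q[kk].max(0),np.percentile(q[kk],[2,98],axis=0))
E
```

```text
[505.09372397 242.54611281 105.535285  ] [165.22928582   0.3509683   93.41333258] [ 0.27714321  0.08274496 -2.25035981]
572 415 [15.2411245  -0.81175883] 91.62895293462479 [ 22.2298608  -41.20902349  97.03368879] [ 79.13903667  37.55682072 114.01086444] [[ 28.32596002 -40.35641491  99.13223793]
 [ 78.33486358  36.06213413 113.47781364]]
```

View pics/c4.png

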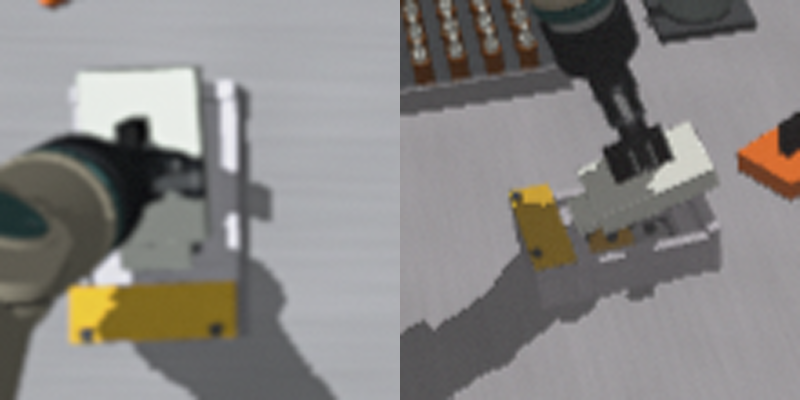

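play_rows(targets=[{"slide":[0.8,-1.8,6.7],"turn":[0,0,0],"hand":5},{"slide":[0.7,-1.8,6.7],"turn":[0,0,0],"hand":5},{"slide":[0,-1.6,5.9],"turn":[0,0,0],"hand":5},{"slide":[0,0,0],"turn":[0,0,0],"hand":5},{"slide":[0,0,0],"turn":[0,0,0],"hand":5}])

```text
clock: 6.82
eef_pos: [504.4, 244.2, 85.4]
tool_rot: [2.884, 0.006, 1.632]
force: [-0.1, 0.1, -1.6]
width: 15.1
```

```bash
cat > look.py <<'E'
import sys
from m import *
t=sys.argv[1]
im,d=snap('top','t'+t);im2,_=snap('side','s'+t)
cv2.imwrite(f'pics/c{t}.png',np.hstack([cv2.resize(im[160:270,110:220],(400,400),interpolation=cv2.INTER_CUBIC),cv2.resize(im2[80:190,160:270],(400,400),interpolation=cv2.INTER_CUBIC)]))
s=read_state();print(s['eef_pos'],np.degrees(s['tool_rot']),s['force'],s['clock'])
im,hsv,Q,m=meas('t'+t,float(sys.argv[2]))
k=m&(hsv[...,2]>200)&(abs(Q[...,1])<45)
q=Q[k];A=np.c_[q[:,:2],np.ones(len(q))];kk=np.ones(len(q),bool)
for _ in range(8):
    co,*_=np.linalg.lstsq(A[kk],q[kk,2],rcond=None);kk=abs(A@co-q[:,2])<2
th=np.arctan(co[0]);mx=q[kk].max(0)[0]+1
X=mx-60*np.cos(th)+24*np.sin(th); x=(0-X+24*np.sin(th))/np.cos(th); Z=co[2]-x*np.sin(th)-24*np.cos(th)
print(len(q),kk.sum(),np.degrees(np.arctan(co[:2])),'X',X,'Z',Z,'Yrange',q[kk].min(0)[1],q[kk].max(0)[1])
E
python3 look.py 5 60
```

```text
[504.37550892 244.14227336  85.39485384] [165.24251536   0.37003191  93.48636708] [-0.06310332 -1.39526806 -2.38255157] 6.925
519 363 [15.11473055 -0.15507211] X 27.44298528880946 Z 54.484194189858684 Yrange -38.754636496580034 39.63277644983312
```

View pics/c5.png

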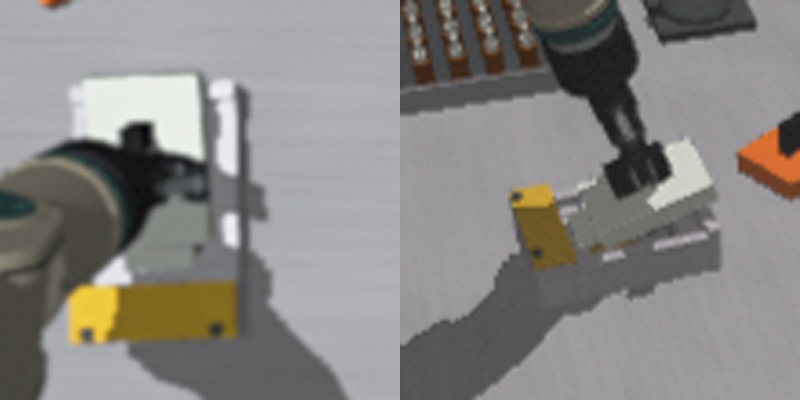

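play_rows(targets=[{"slide":[0,-6.1,-1.4],"turn":[0,0,0],"hand":5},{"slide":[0,-6.1,-1.4],"turn":[0,0,0],"hand":5},{"slide":[0,-6.1,-1.4],"turn":[0,0,0],"hand":5},{"slide":[0,-6.1,-1.4],"turn":[0,0,0],"hand":5},{"slide":[0,0,0],"turn":[0,0,0],"hand":5}])

```text
clock: 7.55
eef_pos: [478.9, 242.6, 84.4]
tool_rot: [2.885, 0.007, 1.632]
force: [0.5, 0.5, -2.9]
width: 15.1
```

```bash
python3 look.py 6 60
```

```text
[479.55551193 242.5468125   84.42506192] [165.24995417   0.37321591  93.48332989] [-0.08957123 -0.29823504 -2.46784032] 7.65
544 391 [14.30540482 -0.78498082] X 1.3599207041681591 Z 53.884440193394376 Yrange -38.46670726838638 39.63228239760396
```

View pics/c6.png

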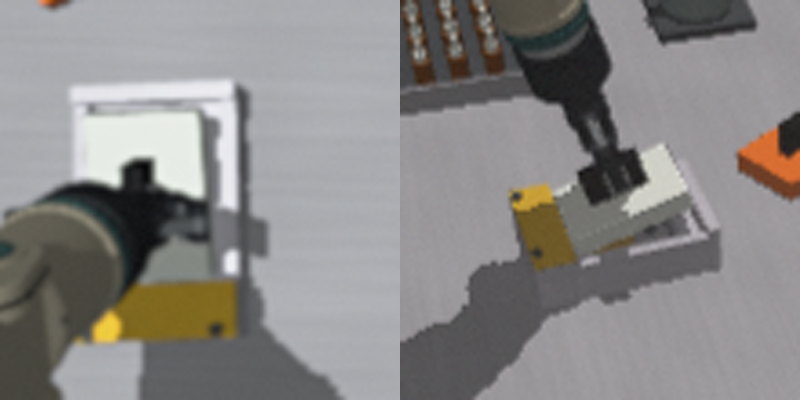

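play_rows(targets=[{"slide":[0,0.4,3.8],"turn":[2.5,0,0],"hand":5},{"slide":[0,0.4,3.8],"turn":[2.5,0,0],"hand":5},{"slide":[0,0,0],"turn":[0,0,0],"hand":5}])

```text
clock: 8.02
eef_pos: [483.1, 242.1, 76.8]
tool_rot: [2.971, 0.006, 1.629]
force: [0.5, -1.0, -3.1]
width: 15.0
```

play_rows(targets=[{"slide":[0,0.7,3.5],"turn":[2.5,0,0],"hand":5},{"slide":[0,0.7,3.5],"turn":[2.5,0,0],"hand":5},{"slide":[0,0,0],"turn":[0,0,0],"hand":5},{"slide":[0,0,0],"turn":[0,0,0],"hand":5}])

```text
clock: 8.52
eef_pos: [483.6, 242.4, 70.2]
tool_rot: [3.059, 0.007, 1.632]
force: [-0.1, 0.6, -2.2]
width: 15.0
```

```bash
python3 look.py 7 52
```

```text
[483.49649947 242.68835312  70.34039851] [175.2568824    0.42403099  93.55127104] [ 0.35761988 -0.06247529 -1.77480451] 8.625
401 249 [ 3.70165409 -0.09115728] X 0.26847410475624844 Z 39.71449590798073 Yrange -39.10809969806185 37.652531251922575
```

View pics/c7.png

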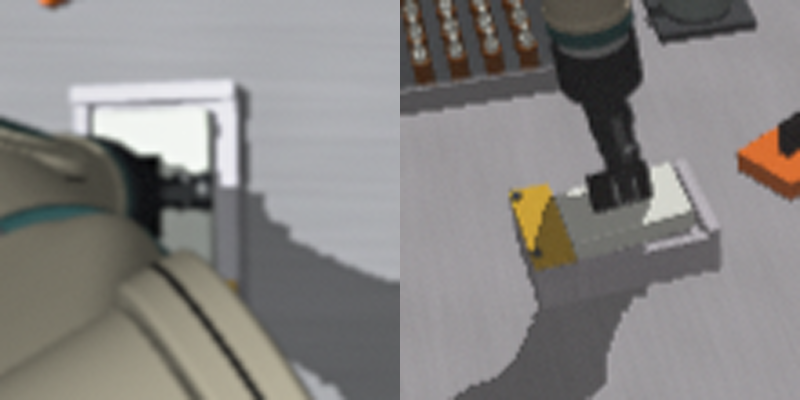

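play_rows(targets=[{"slide":[0,1.2,4.1],"turn":[2.8,0,0],"hand":5},{"slide":[0,0.8,3.5],"turn":[2,0,0],"hand":5},{"slide":[0,0,0],"turn":[0,0,0],"hand":5},{"slide":[0,0,0],"turn":[0,0,0],"hand":5}])

```text
clock: 9.12
eef_pos: [486.0, 242.7, 62.8]
tool_rot: [-3.141, 0.007, 1.632]
force: [-0.0, 0.1, -2.9]
width: 14.9
```

```bash
python3 look.py 8 46
```

```text
[486.05287511 242.79812131  62.96213764] [-179.93944046    0.41016743   93.54203018] [ 0.05669447  0.92028294 -1.96049418] 9.225
264 190 [-9.92559963 -0.57678677] X 17.0830251564259 Z 36.87814220249686 Yrange -44.2328792732793 44.623377962843
```

View pics/c8.png

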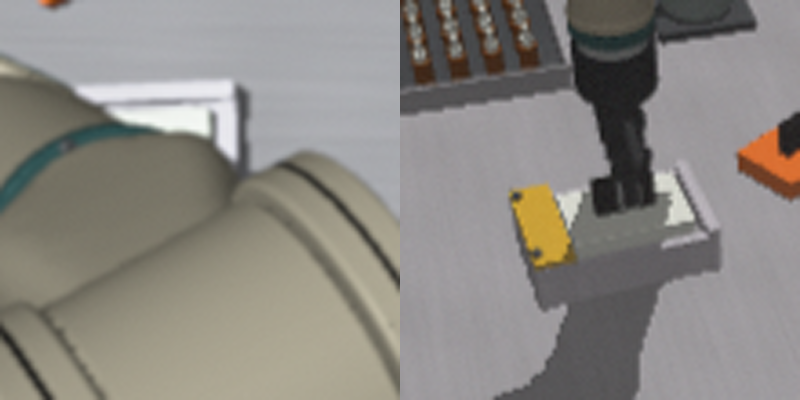

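play_rows(targets=[{"slide":[0,0,1],"turn":[0,0,0],"hand":5},{"slide":[0,0,0],"turn":[0,0,0],"hand":5}])

```text
clock: 9.48
eef_pos: [486.2, 242.8, 62.3]
tool_rot: [-3.14, 0.007, 1.632]
force: [-2.1, -1.0, 3.3]
width: 15.2
```

Contact with the floor (force changed sign). Release and retreat straight up.

play_rows(targets=[{"slide":[0,0,0],"turn":[0,0,0],"hand":25},{"slide":[0,0,0],"turn":[0,0,0],"hand":50},{"slide":[0,0,0],"turn":[0,0,0],"hand":50},{"slide":[0,0,0],"turn":[0,0,0],"hand":50}])

```text
clock: 9.98
eef_pos: [486.6, 242.7, 61.7]
tool_rot: [-3.14, 0.007, 1.632]
force: [-0.5, -1.1, 0.1]
width: 50.1
```

play_rows(targets=[{"slide":[0,0,-15],"turn":[0,0,0],"hand":50},{"slide":[0,0,-40],"turn":[0,0,0],"hand":50},{"slide":[0,0,-50],"turn":[0,0,0],"hand":50},{"slide":[0,0,-50],"turn":[0,0,0],"hand":50},{"slide":[0,0,0],"turn":[0,0,0],"hand":50}])

```text
clock: 10.6
eef_pos: [488.6, 245.8, 221.5]
tool_rot: [3.135, 0.003, 1.632]
force: [-0.6, 0.8, -0.4]
width: 49.7
```

play_rows(targets=[{"slide":[50,0,0],"turn":[0,0,0],"hand":50},{"slide":[55,0,0],"turn":[0,0,0],"hand":50},{"slide":[55,0,0],"turn":[0,0,0],"hand":50},{"slide":[55,0,0],"turn":[0,0,0],"hand":50},{"slide":[0,0,0],"turn":[0,0,0],"hand":50}])

```text
clock: 11.22
eef_pos: [469.9, 463.6, 214.6]
tool_rot: [-3.137, 0.003, 1.639]
force: [-0.7, -0.0, -0.6]
width: 49.8
```

```bash
python3 look.py 9 45; python3 - <<'E'
from m import *
im,hsv,Q,m=meas('t9',45)
d=np.load('pics/t9.npy')
k=m&(abs(Q[...,1])<60)&(Q[...,2]<60)
r=np.zeros_like(m);r[170:262,120:182]=1
rib=r&(d>0)&(Q[...,2]>75)&(Q[...,2]<100)
q=Q[rib];print(len(q),cv2.minAreaRect(q[:,:2].astype(np.float32)),np.median(q[:,2]))
b=m&(Q[...,2]>51)&(abs(Q[...,0])<62)&(Q[...,2]<58);q=Q[b];print(cv2.minAreaRect(q[:,:2].astype(np.float32)),np.median(q[:,2]))
A=np.c_[q[:,:2],np.ones(len(q))];print(np.degrees(np.linalg.lstsq(A,q[:,2],rcond=None)[0][:2]))
P0=np.load('pics/t0.npy');
for u,v in((189,106),(340,190),(352,200)):print(pt('top',P0,u,v),pt('top',d,u,v))
E
```

```text
[472.79128895 458.08671773 214.31989724] [-179.83310014    0.48711164   93.5748869 ] [-0.15193577 -0.35413796  0.28582216] 11.325
1229 797 [-0.51863781 -0.17568008] X 19.370785831765737 Z 30.521887932956208 Yrange -44.122309461159894 44.2598612602441
192 ((-0.2754230499267578, -0.613187313079834), (15.783748626708984, 60.14670944213867), 89.89671325683594) 89.99518881955754
((-0.26708984375, -0.5157279968261719), (80.54194641113281, 119.54302978515625), 89.82109069824219) 54.764136823506874
[0.06329134 0.00985174]
[766.45077956 156.13872786  66.02580363] [766.21968938 156.02367262  66.72755463]
[ 553.16912402 -240.87704165   59.40898943] [ 553.53728893 -241.53568429   56.3968173 ]
[ 531.08672058 -279.84881733   26.4425143 ] [ 531.64848936 -281.27332015   20.7043489 ]
```

View pics/c9.png

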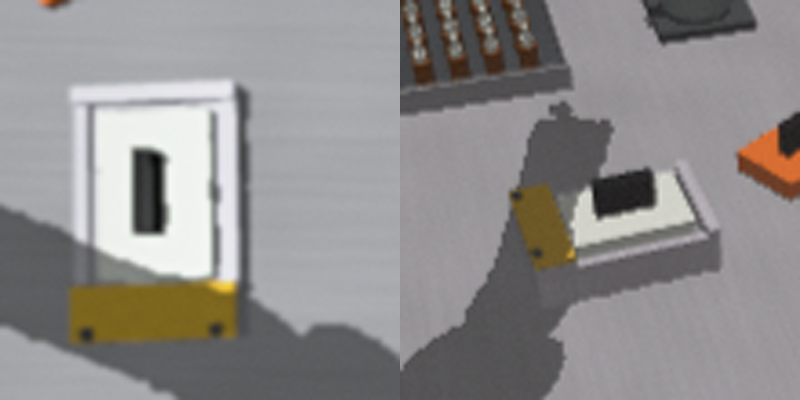

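View pics/t9.png

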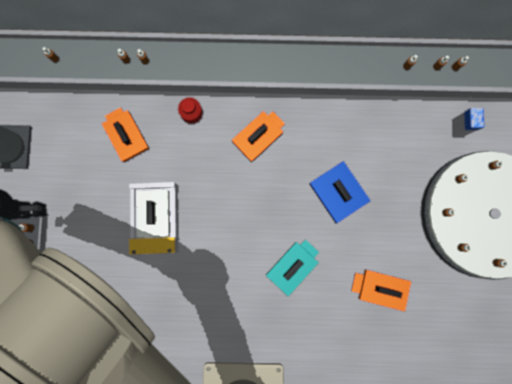

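The cover now lies flat in its recess, with its centre at (-0.3, -0.6) mm of the bed, its top at z 54.8 (54 expected), and tilt and yaw under 0.3°. The blue cover at (340,190) and the chuck at (190,110) haven't moved, and the arm is clear.

```bash
python3 -c "
from cell import *
print(finish_job())"
```

```text
the job is handed in; nothing more can be done
None
```

The white cover is seated flat in the gear bed and released. I handed the job in at about 11.3 s of the 45 s allowed, and no verdict was reported.

**How it went:** I gripped the cover by its rib and turned it in line with the bed. I tilted it 15° with the +x end up and slid the tongue about 14 mm under the yellow lip. There it stood at X ≈ 1–2 mm and Z ≈ 54 mm of the bed, with no contact force. I then swung it down in steps until it lightly touched the floor (about 3 N), let go and moved the arm clear.

**Last checks, from the top camera:**

| Check | Result |
|---|---|
| Cover centre in the bed | about (-0.3, -0.6) mm |
| Top of cover | z 54.8 mm, where 54 is expected (within the 2 mm calibration) |
| Tilt and misalignment | both under 0.3° |
| Blue cover and red chuck | spot readings within about 1.5 mm sideways of the start |
| Gripper | open and away from everything |

**What disagreed:**
- One descent fell about 10 mm short of its command. I made that up after measuring again.
- My automatic plane fit gave wrong positions once the arm hid the cover, and again in the final view because it included the bed's walls. I did not use either; the final figures come from separate fits to the rib and the cover's top.
- Two height readings on the blue cover came out 3 and 6 mm lower than at the start. It looks unmoved in the pictures, so I took them as depth noise.

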